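# Close a seasoning mixer's filling port with its cam-and-groove plug

## Task

Close the filling port of the seasoning mixer: put the brass plug into the coupler and, with both cam arms still up, press it home until you feel its seal stop hard (a push of about 15 N, never over 25 N). Then swing the two cam arms down together, not one after the other, until both lie flat along the sides of the coupler, and let go. Squeeze the arms only lightly, and leave the jars, shaker, bowl and spoon where they are.

Things in the scene. Friction and masses are not known exactly. Their poses are not given: they have to be found in the camera images.
- plug: Loose brass groove plug, about 200 g, 52 mm high, round, standing upright on the 20 mm chopping board. Origin: centre of its underside, z up. Nose chamfered from 28 to 36 mm diameter over the lowest 4 mm, 36 mm up to height 14, groove (22 mm) at 21 to 28, 40 mm flange at 33 to 35.5, grip knob 30 mm diameter at 36.5 to 52. Any yaw will do.
- mixer: Round steel mixer, fixed: 168 mm across, 60 mm high; origin: centre of its underside, on the table; z up, y towards the left cam arm. The brass coupler, mouth up, stands on its upright axis on a neck screwed in to a different, unmeasured height each time: hinge pins 140 to 150 mm above the table, at y = +-24 mm. Bore 38.4 mm, outside 52 mm, mouth 5 mm above the pins.
- seal_seat (a point): Nominal middle of the seal at the bottom of the bore, on the mixer's axis, 122 mm above its underside; does not follow the neck's height. The black seal's top is really 19 to 22 mm below the pins. It slides down stiffly under the plug (8 to 11 N), stays where pushed, and stops hard with the plug's underside 25 mm below the pins. Over 25 N crushes it; a plug a few mm short blocks the cams.
- cam_left (a joint): Angle of the cam arm on the mixer's +y side. 0: outward and 30 degrees up; 0.52: level; 2.09 (stop): folded straight down. Starts at 0 to 0.35. Stiff (0.1 N m), stays where left; the cam bites on the plug from about 1.0, over centre at 1.7. Never load both arms with over 80 N in all. Its flat steel bar ends 59 mm from the pin, 14 mm wide, 5 thick; the wire ring beyond is for looks only.
- cam_right (a joint): The same for the arm on the mixer's -y side. Folded down, the bars' outer faces lie 31.5 mm from the axis (63 mm over both) and reach 59 mm below the pins; with the plug home its knob stands 27 mm above the pins, between the arms.
- red_jar: Bystander: amber spice jar with a red cap, 52 mm diameter, 85 mm high, on the chopping board. Origin: centre of its underside.
- pepper_shaker: Bystander: glass shaker with a brown cap, 42 mm diameter, 80 mm high, on the chopping board. Origin: centre of its underside.
- bowl: Bystander: white bowl, 120 mm diameter, 60 mm high. Origin: centre of its underside.
- salt_jar: Bystander: white salt jar with a steel cap, 64 mm diameter, 85 mm high. Origin: centre of its underside.
- gold_jar: Bystander: glass jar with a gold lid, 72 mm diameter, 100 mm high. Origin: centre of its underside.
- spoon: Bystander: white plastic measuring spoon, 160 mm long, lying on the counter near the robot.
Mind the look-alikes: they are no part of the job. Of the things shaped like the plug, the brass one is meant.

How it is judged:
By the outcome, as a careful person would: the job done as asked, in the order asked, and still so for the second after the job is handed in, with the robot touching nothing.
It also fails if it takes over 69 s, if anything falls off the work surface, if the arm or the gripper's body presses on something with over 40 N, if the wrist force passes 120 N, or if a joint passes its speed limit or range.

## Robot

A 6-joint arm with a two-finger parallel gripper is mounted at the origin on the work surface. World frame = base frame: x ahead of the robot, y to its left, z up, the work surface at z = 0. Lengths are in m, angles in rad, forces in N, time in s.
With the tool pointing down it reaches from about 0.325 to 1 m from the base axis. Payload 5.1 kg.
Tool frame: the origin (TCP) lies at the very end of the fingers, on their centre line; the grasp point (between the pads) lies 19 mm behind it; x points along the fingers, z is the direction in which the jaws open and shut, and the axes are right-handed (so a half turn about x gives the same grasp; the last joint's range is limited). The gripper opens to 85 mm and grips with 20 to 120 N. Pads are 22 mm wide; open, the fingers measure 114 mm over their backs; the gripper's body (76 mm by 85 mm) begins 54 mm behind the grasp point. The pads swing forward as they close: fully open they stand 13 mm farther back than shut.
Start: joints at [-1.207, 0.124, 1.65, -0, 1.367, -0.083], TCP at [0.281, -0.586, 0.231] pointing down, gripper open.
Joint ranges: [-2.61, 2.61], [-1.02, 2.33], [0.03, 2.71], [-1.35, 4.49], [0.32, 2.68], [-2.91, 2.91]. Speed limits (rad/s): [2.57, 2.57, 3.14, 3.14, 3.14, 3.14].

## Interface

Orientations are given as a unit quaternion [x, y, z, w].
In Python, from plant import robot gives the robot as it stands. The module is installed in compiled form; this text tells all that it offers. Calls block until the motion is done:
- robot.move_pose(position, orientation): joint-space move of the TCP to a pose.
- robot.movel(position, rate=0.15, rotation=None, threshold=None): straight line of the TCP; rotation=None keeps the orientation; rate is the mean speed in m/s. With threshold (N) it stops when the force on the tool has changed by that much, and returns True; else False.
- robot.movej(angles): joint-space move.
- robot.set_gripper(opening, grip_force=None): opening from 0.0 (shut) to 1.0 (fully open); grip_force is the grip in N (None keeps the last); returns when the fingers have stopped.
- robot.hold(seconds).
- robot.solve_ik(position, orientation): joint angles nearest the present ones, or None.
- robot.get_obs(): the state.
- robot.camera(name): name is "scene" or "top" or "wrist"; returns (picture, depth): 480x640x3 uint8, red, green, blue; 480x640 float32, m along the optical axis (not along the pixel's ray), 0 where there is no reading.
- robot.calibration(name): a dict with "intrinsics" (3x3 intrinsics, pixels), "view" (4x4, takes a point from world to camera coordinates); the wrist camera has in their place "mount" (4x4, takes a point from camera to tool coordinates, whose origin is the TCP and whose axes are the tool frame's). Camera axes: x right, y down, z forward; pixel columns grow to the right and rows downward; lengths in m; the calibration is good to about 2 mm. A picture is of the moment at which its call begins: read the wrist's pose just before it. calibration takes no time and is no camera call.
A pose or a line that the arm cannot do raises robot.Unreachable and nothing moves.
- robot.job_done(): hands the job in, once; it reports no verdict.
The state is a dict: "t": time; "joint_pos": joint angles; "qvel": joint speeds; "joint_efforts": joint torques, N m; "tcp_pos": TCP position; "tool_rot": TCP orientation; "ft_force": force on the tool from outside, world axes, zero at the start; "ft_torque": the same for the moment, N m; "width": opening from 0.0 (shut) to 1.0 (fully open).
Only numpy, scipy, OpenCV 4.12 (cv2) and the standard library are available. Lean on these libraries where they do the work, as an engineer would, in place of code of your own. Each camera call takes 0.05 s, during which the arm holds its last target.

## Working session

There is one attempt and no reset: what is moved stays moved. The work goes in short steps, each a Python script; the robot and the scene stay as the last script left them, time stands still between calls to the robot, and variables do not carry over. Pictures are saved under pics/ and viewed, and the job is handed in when it is done.

```bash
ls; mkdir -p pics; cat > h.py <<'E'
import numpy as np, cv2
from plant import robot
def save(n,img): cv2.imwrite(f'pics/{n}.png',cv2.cvtColor(img,cv2.COLOR_RGB2BGR))
E
python3 - <<'E'
from h import *
np.set_printoptions(precision=4,suppress=True)
for n in ("scene","top"):
    p,d=robot.camera(n); save(n+'0',p); np.save(n+'0.npy',d); cv2.imwrite(f'{n}0_raw.png',p[:,:,::-1])
    c=robot.calibration(n); print(n,c)
o=robot.get_obs(); print(o); print(robot.calibration("wrist"))
E
```

```text
pics
scene {'intrinsics': array([[465.4617,   0.    , 328.8312],
       [  0.    , 465.4617, 247.1396],
       [  0.    ,   0.    ,   1.    ]]), 'view': array([[ 0.694 ,  0.72  ,  0.0061, -0.4164],
       [ 0.5312, -0.5062, -0.6794, -0.1976],
       [-0.4861,  0.4748, -0.7337,  1.2124],
       [ 0.    ,  0.    ,  0.    ,  1.    ]])}
top {'intrinsics': array([[549.6516,   0.    , 329.0633],
       [  0.    , 549.6516, 234.9447],
       [  0.    ,   0.    ,   1.    ]]), 'view': array([[-0.007 , -1.    ,  0.0049,  0.0384],
       [-0.9914,  0.0063, -0.1305,  0.5922],
       [ 0.1305, -0.0058, -0.9914,  1.1938],
       [ 0.    ,  0.    ,  0.    ,  1.    ]])}
{'t': 0.1, 'joint_pos': array([-1.2066,  0.1245,  1.6516, -0.    ,  1.3675, -0.0826]), 'qvel': array([ 0.0002, -0.002 , -0.0029, -0.0008, -0.0016,  0.0007]), 'joint_efforts': array([  0.0004, -42.4928, -36.6655,  -0.    ,   0.0039,   0.    ]), 'tcp_pos': array([ 0.2806, -0.5857,  0.2302]), 'tool_rot': array([ 0.3772,  0.5989, -0.3764,  0.5978]), 'ft_force': array([-0.6405,  0.6705,  0.3278]), 'ft_torque': array([-0.0197, -0.0286, -0.0245]), 'width': 1.0019325515400141}
{'intrinsics': array([[415.9527,   0.    , 315.5821],
       [  0.    , 415.9527, 237.1933],
       [  0.    ,   0.    ,   1.    ]]), 'mount': array([[-0.0002, -0.3097,  0.9508, -0.1439],
       [-0.0012, -0.9508, -0.3097,  0.0801],
       [ 1.    , -0.0012, -0.0002, -0.0012],
       [ 0.    ,  0.    ,  0.    ,  1.    ]])}
```

View pics/scene0.png

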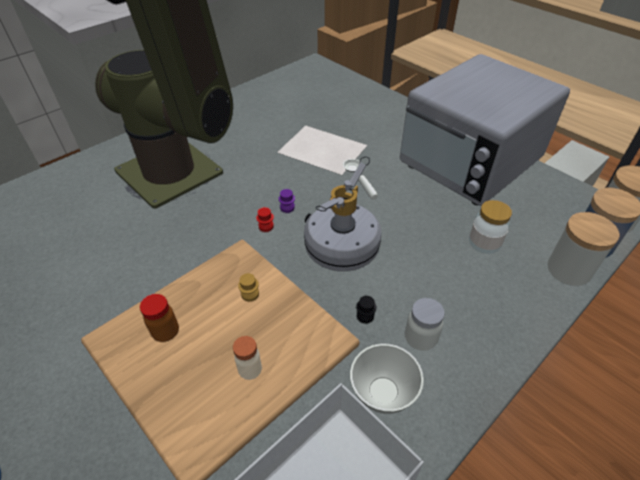

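View pics/top0.png

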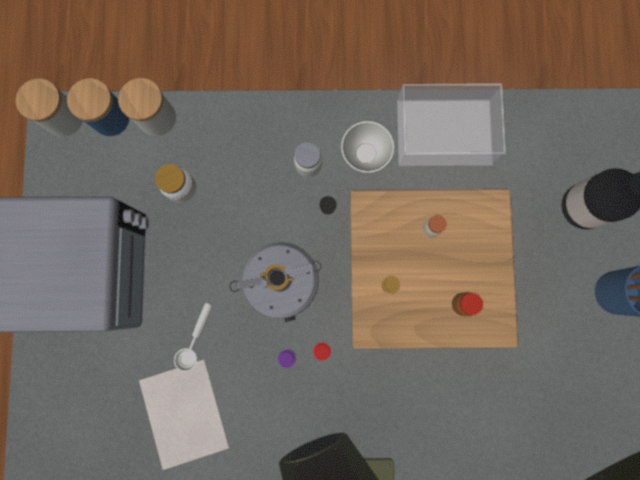

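```bash
python3 - <<'E'
import cv2,numpy as np
s=cv2.imread('scene0_raw.png'); t=cv2.imread('top0_raw.png')
a=cv2.resize(s[145:325,200:400],None,fx=3,fy=3,interpolation=cv2.INTER_CUBIC)
b=cv2.resize(t[190:370,220:420],None,fx=3,fy=3,interpolation=cv2.INTER_CUBIC)
cv2.imwrite('pics/crop_s.png',a);cv2.imwrite('pics/crop_t.png',b)
E
```

```text
(no output)
```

View pics/crop_s.png

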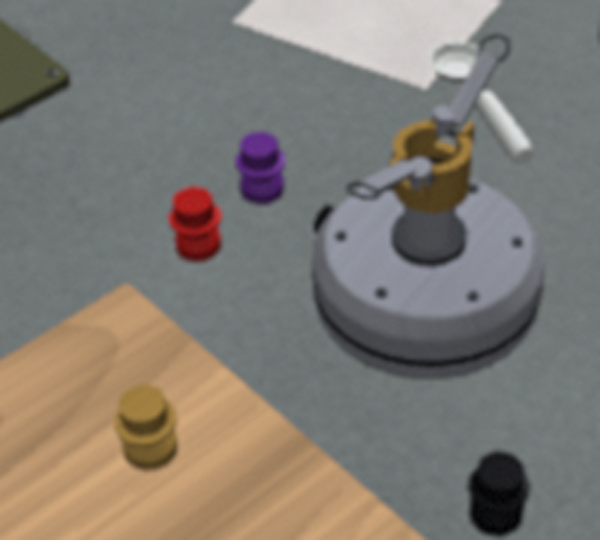

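View pics/crop_t.png

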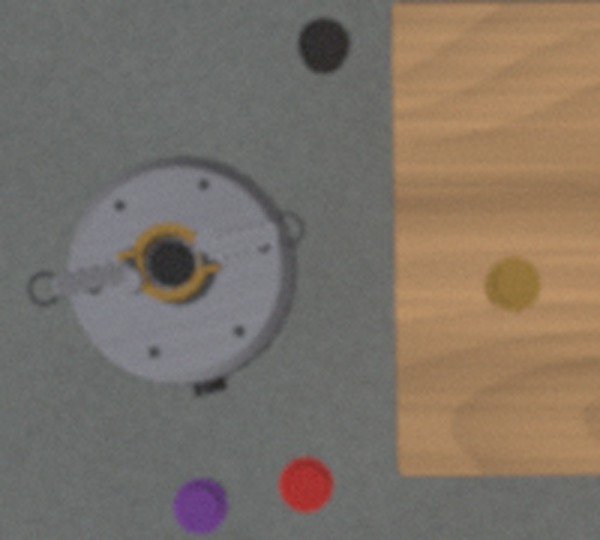

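The choice: the brass plug is at scene (249,288) and top (391,285), standing on the board. The look-alikes are red at scene (265,219), purple at (287,200) and black at (366,308), all on the counter. The crops show the brass one clearly. Next I'll get rough positions.

```bash
cat >> h.py <<'E'
from scipy.spatial.transform import Rotation as R
np.set_printoptions(precision=4,suppress=True)
def ray_plane(K,V,uv,z):
    """world point at height z on the pixel's ray"""
    d=np.linalg.inv(K)@np.array([uv[0],uv[1],1.]); Rw=V[:3,:3].T; c=-Rw@V[:3,3]; w=Rw@d
    return c+w*(z-c[2])/w[2]
def wrist_view(o):
    T=np.eye(4);T[:3,:3]=R.from_quat(o['tool_rot']).as_matrix();T[:3,3]=o['tcp_pos']
    return np.linalg.inv(T@robot.calibration('wrist')['mount'])
def quat(yaw):
    """tool down; jaw axis (tool z) horizontal at world angle yaw"""
    x=np.array([0,0,-1.]);z=np.array([np.cos(yaw),np.sin(yaw),0]);y=np.cross(z,x)
    return R.from_matrix(np.stack([x,y,z],1)).as_quat()
E
python3 - <<'E'
from h import *
c=robot.calibration('top');K,V=c['intrinsics'],c['view']
t=cv2.imread('top0_raw.png');hsv=cv2.cvtColor(t,cv2.COLOR_BGR2HSV)
# brass plug
m=cv2.inRange(hsv[270:300,375:405],(15,120,60),(35,255,255)); print('px',m.sum()/255)
M=cv2.moments(m,True);uv=(M['m10']/M['m00']+375,M['m01']/M['m00']+270)
print('plug uv',uv,ray_plane(K,V,uv,.072), ray_plane(K,V,uv,.055))
# mixer disc: pixel of coupler centre
print('mouth',ray_plane(K,V,(220+170/3,190+262/3),.150),'disc',ray_plane(K,V,(220+176/3,190+270/3),.06))
a=ray_plane(K,V,(220+55/3,190+285/3),.165);b=ray_plane(K,V,(220+282/3,190+236/3),.165);print(a,b,np.linalg.norm(a-b),np.degrees(np.arctan2(*(a-b)[1::-1])))
o=robot.get_obs();print(R.from_quat(o['tool_rot']).as_matrix())
for n,u,z in(('red',(468,304),.105),('pep',(437,225),.1),('salt',(307,155),.085),('bowl',(367,147),.06),('gold',(171,178),.1),('blk',(327,205),.052),('redp',(322,352),.052),('purp',(287,359),.052)):print(n,ray_plane(K,V,u,z))
E
```

```text
px 290.0
plug uv (390.58620689655174, 284.27241379310345) [ 0.4799 -0.0973  0.072 ] [ 0.4806 -0.0993  0.055 ]
mouth [0.4923 0.1414 0.15  ] disc [0.4914 0.1451 0.06  ]
[0.4768 0.216  0.165 ] [0.5082 0.0657 0.165 ] 0.1535522457926456 101.81379470438341
[[-0.0007  0.9018  0.4321]
 [ 0.0018  0.4321 -0.9018]
 [-1.      0.0001 -0.0019]]
red [ 0.4364 -0.2543  0.105 ]
pep [ 0.6044 -0.196   0.1   ]
salt [0.764 0.082 0.085]
bowl [ 0.7888 -0.0522  0.06  ]
gold [0.7104 0.3747 0.1   ]
blk [0.6582 0.0387 0.052 ]
redp [0.3361 0.0516 0.052 ]
purp [0.3219 0.127  0.052 ]
```

```bash
python3 - <<'E'
from h import *
for n,p in(('plug',(.480,-.098,.172)),('mix',(.492,.142,.252))):
    robot.move_pose(p,quat(np.radians(12)))
    o=robot.get_obs();pic,d=robot.camera('wrist');save('w_'+n,pic);cv2.imwrite(f'w_{n}_raw.png',pic[:,:,::-1]);np.savez('w_'+n,V=wrist_view(o),d=d,tcp=o['tcp_pos'],q=o['tool_rot'])
    print(n,o['t'],o['tcp_pos'],o['joint_pos'],o['ft_force'])
E
```

```text
plug 2.0167 [ 0.4803 -0.0988  0.1723] [-0.3123 -0.1932  2.06   -0.0002  1.2742 -0.5204] [ 0.5774  0.1571 -0.3634]
mix 3.0583 [0.4919 0.1411 0.2513] [ 0.1748 -0.1984  1.9298 -0.0006  1.4112 -0.0338] [ 0.4867 -0.8654 -0.6907]
```

View pics/w_plug.png

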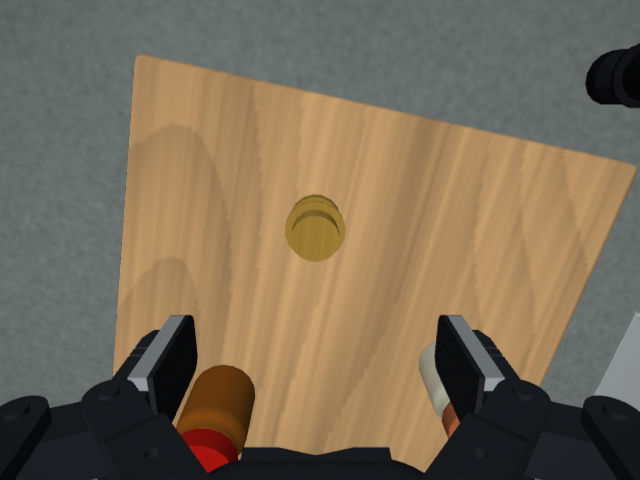

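View pics/w_mix.png

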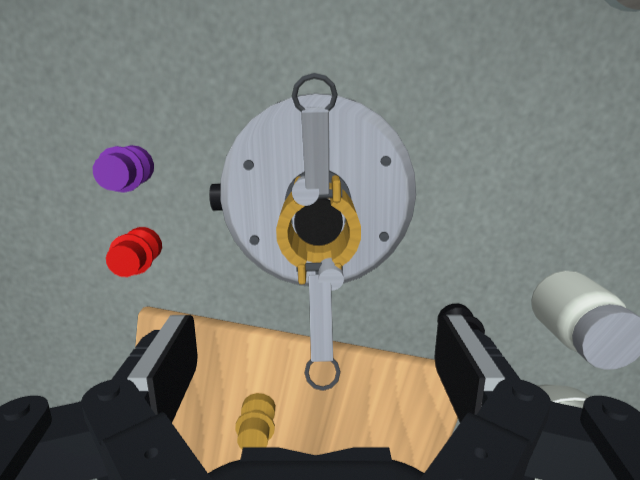

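```bash
python3 - <<'E'
from h import *
K=robot.calibration('wrist')['intrinsics']
u,v=np.meshgrid(np.arange(640),np.arange(480))
P={}
for n in('plug','mix'):
    f=np.load(f'w_{n}.npz');d=f['d'];V=f['V']
    pc=np.stack([(u-K[0,2])/K[0,0]*d,(v-K[1,2])/K[1,1]*d,d],-1)
    P[n]=(pc-V[:3,3])@V[:3,:3]
    np.save(f'pw_{n}.npy',P[n])
p=P['plug'];w=p[185:270,275:355];
print('board z',np.median(p[150:180,250:380,2]))
z=w[...,2];print('plug z pctl',np.percentile(z[z>.04],[50,80,90,95,99]))
top=np.percentile(z,99)
m=(z>top-.004);q=w[m];print(m.sum(),q.mean(0),q.min(0),q.max(0))
(c,r)=cv2.minEnclosingCircle((q[:,:2]*1000).astype(np.float32));print('knob',c,r)
p=P['mix'];w=p[165:300,265:375];z=w[...,2];h,e=np.histogram(z,bins=np.arange(.05,.2,.0025))
print([(round(a,4),b) for a,b in zip(e,h) if b>30])
print('disc z',np.median(p[110:130,350:370,2]))
a=cv2.resize(cv2.imread('w_plug_raw.png')[180:280,260:370],None,fx=4,fy=4)
b=cv2.resize(cv2.imread('w_mix_raw.png')[80:380,240:400],None,fx=2,fy=2)
o=np.zeros((600,770,3),np.uint8);o[:400,:440]=a;o[:600,445:765]=b;cv2.imwrite('pics/c2.png',o)
E
```

```text
board z 0.0213746424135068
plug z pctl [0.0728 0.0737 0.074  0.0743 0.0754]
1809 [ 0.4796 -0.0968  0.0768] [ 0.4637 -0.1134  0.0707] [ 0.4948 -0.0196  0.3161]
knob (472.52264404296875, -66.44923400878906) 47.68528747558594
[(np.float64(0.05), np.int64(56)), (np.float64(0.0525), np.int64(60)), (np.float64(0.055), np.int64(46)), (np.float64(0.0575), np.int64(247)), (np.float64(0.06), np.int64(4582)), (np.float64(0.0625), np.int64(275)), (np.float64(0.0675), np.int64(176)), (np.float64(0.07), np.int64(43)), (np.float64(0.1125), np.int64(60)), (np.float64(0.115), np.int64(71)), (np.float64(0.1175), np.int64(74)), (np.float64(0.12), np.int64(110)), (np.float64(0.1225), np.int64(988)), (np.float64(0.125), np.int64(891)), (np.float64(0.1275), np.int64(105)), (np.float64(0.13), np.int64(296)), (np.float64(0.1325), np.int64(79)), (np.float64(0.135), np.int64(81)), (np.float64(0.1375), np.int64(86)), (np.float64(0.14), np.int64(93)), (np.float64(0.1425), np.int64(114)), (np.float64(0.145), np.int64(290)), (np.float64(0.1475), np.int64(1382)), (np.float64(0.15), np.int64(758)), (np.float64(0.1525), np.int64(410)), (np.float64(0.155), np.int64(1084)), (np.float64(0.1575), np.int64(352)), (np.float64(0.16), np.int64(197)), (np.float64(0.1625), np.int64(69))]
disc z 0.06073366826026111
```

View pics/c2.png

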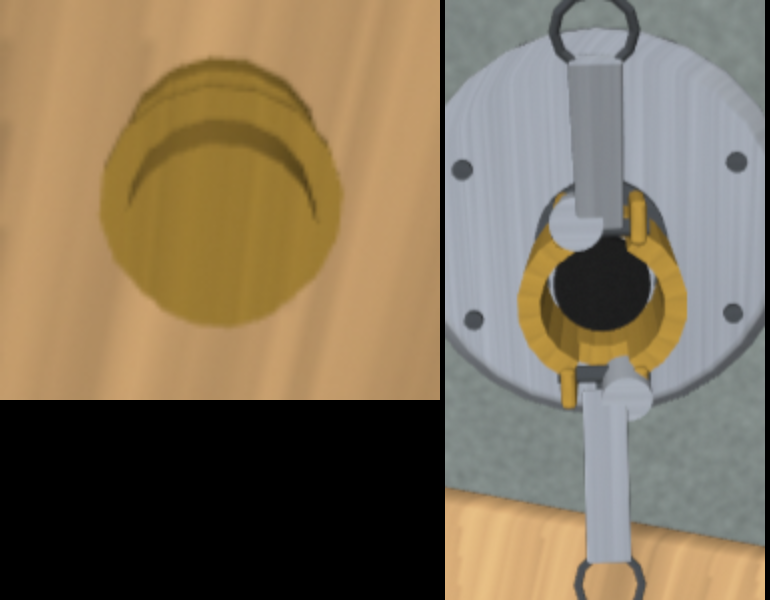

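```bash
python3 - <<'E'
from h import *
from scipy.optimize import least_squares
K=robot.calibration('wrist')['intrinsics']
p=np.load('pw_plug.npy')[185:270,275:355];hsv=cv2.cvtColor(cv2.imread('w_plug_raw.png'),cv2.COLOR_BGR2HSV)[185:270,275:355]
m=(p[...,2]>.068)&(p[...,2]<.08)
m=cv2.morphologyEx(m.astype(np.uint8),cv2.MORPH_OPEN,np.ones((3,3)))
q=p[m>0];print('knob n',len(q),'median',np.median(q,0),'mean',q.mean(0),'lo',np.percentile(q,1,0),'hi',np.percentile(q,99,0))
# image contour of the top -> rays on plane
z=np.median(q[:,2]);V=np.load('w_plug.npz')['V']
cn=max(cv2.findContours(m,cv2.RETR_EXTERNAL,cv2.CHAIN_APPROX_NONE)[0],key=len)[:,0]
W=np.array([ray_plane(K,V,(a+275,b+185),.072) for a,b in cn])
def fit(W):
    s=least_squares(lambda s:np.hypot(W[:,0]-s[0],W[:,1]-s[1])-s[2],[*W[:,:2].mean(0),.015],loss='soft_l1',f_scale=.0005);return s.x,np.std(s.fun)
print('knob circle',fit(W))
P=np.load('pw_mix.npy');img=cv2.imread('w_mix_raw.png');hsv=cv2.cvtColor(img,cv2.COLOR_BGR2HSV);V=np.load('w_mix.npz')['V']
br=cv2.inRange(hsv,(12,120,50),(35,255,255))>0
zz=P[...,2];box=np.zeros_like(br);box[175:290,270:370]=1
br&=box
h,e=np.histogram(zz[br],bins=np.arange(.11,.17,.001));print([(round(a,3),int(b)) for a,b in zip(e,h) if b>15])
m=br&(zz>.142)&(zz<.156)
q=P[m];print('rim n',len(q),q.mean(0),'ztop med',np.median(q[:,2]))
o=cv2.resize((m*255).astype(np.uint8)[160:300,250:390],None,fx=4,fy=4);cv2.imwrite('pics/rim.png',o)
# arms
for n,(r0,r1,c0,c1) in dict(far=(112,170,296,334),near=(280,362,302,338)).items():
    w=P[r0:r1,c0:c1].reshape(-1,3);w=w[(w[:,2]>.14)&(w[:,2]<.23)]
    c=w.mean(0);u,s,vt=np.linalg.svd(w-c,full_matrices=False);d=vt[0]
    print(n,len(w),c,'dir',d,'elev deg',np.degrees(np.arcsin(abs(d[2]))),'az',np.degrees(np.arctan2(d[1],d[0])),'zrange',w[:,2].min(),w[:,2].max())
E
```

```text
knob n 1816 median [ 0.4797 -0.0976  0.0734] mean [ 0.4797 -0.0977  0.0733] lo [ 0.4659 -0.1124  0.0697] hi [ 0.4937 -0.084   0.0748]
knob circle (array([ 0.4799, -0.0984,  0.015 ]), np.float64(0.000309375987789984))
[(np.float64(0.114), 16), (np.float64(0.115), 17), (np.float64(0.116), 21), (np.float64(0.117), 38), (np.float64(0.118), 29), (np.float64(0.119), 23), (np.float64(0.12), 46), (np.float64(0.121), 37), (np.float64(0.122), 46), (np.float64(0.123), 34), (np.float64(0.124), 51), (np.float64(0.125), 44), (np.float64(0.126), 34), (np.float64(0.127), 35), (np.float64(0.128), 39), (np.float64(0.129), 43), (np.float64(0.13), 72), (np.float64(0.131), 153), (np.float64(0.132), 79), (np.float64(0.133), 25), (np.float64(0.134), 28), (np.float64(0.135), 34), (np.float64(0.136), 27), (np.float64(0.137), 34), (np.float64(0.138), 30), (np.float64(0.139), 38), (np.float64(0.14), 35), (np.float64(0.141), 39), (np.float64(0.142), 34), (np.float64(0.143), 30), (np.float64(0.144), 31), (np.float64(0.145), 35), (np.float64(0.146), 38), (np.float64(0.147), 61), (np.float64(0.148), 312), (np.float64(0.149), 903), (np.float64(0.15), 459), (np.float64(0.151), 144), (np.float64(0.152), 150), (np.float64(0.153), 34)]
rim n 2232 [0.4934 0.1452 0.1495] ztop med 0.1496519111935592
far 1512 [0.4794 0.201  0.1703] dir [ 0.2107 -0.8656 -0.4543] elev deg 27.019223779521425 az -76.31924539618701 zrange 0.16024919625135764 0.1793655980215775
near 1917 [0.5053 0.0943 0.1635] dir [ 0.1978 -0.9073  0.371 ] elev deg 21.775089763098748 az -77.70174767209518 zrange 0.15085612971020224 0.1740412149749801
```

View pics/rim.png

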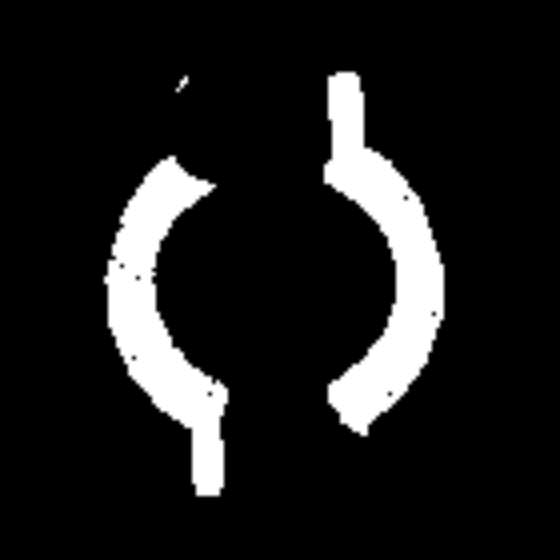

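```bash
python3 - <<'E'
from h import *
from scipy.optimize import least_squares
K=robot.calibration('wrist')['intrinsics']
P=np.load('pw_mix.npy');hsv=cv2.cvtColor(cv2.imread('w_mix_raw.png'),cv2.COLOR_BGR2HSV);V=np.load('w_mix.npz')['V']
br=(cv2.inRange(hsv,(12,120,50),(35,255,255))>0)&(P[...,2]>.146)&(P[...,2]<.154)
br[:175]=0;br[290:]=0;br[:,:270]=0;br[:,370:]=0
cs=np.vstack([c[:,0] for c in cv2.findContours(br.astype(np.uint8),cv2.RETR_EXTERNAL,cv2.CHAIN_APPROX_NONE)[0] if len(c)>40])
W=np.array([ray_plane(K,V,uv,.1483) for uv in cs])
c=np.array([.493,.1445])
for it in range(5):
    r=np.hypot(*(W[:,:2]-c).T)
    so=abs(r-.0258)<.0018;si=abs(r-.0192)<.0018
    f=lambda s:np.r_[np.hypot(W[so,0]-s[0],W[so,1]-s[1])-s[2],np.hypot(W[si,0]-s[0],W[si,1]-s[1])-s[3]]
    s=least_squares(f,[*c,.026,.0192],loss='soft_l1',f_scale=.0005);c=s.x[:2]
print(s.x,so.sum(),si.sum(),np.std(s.fun))
for n,a in(('far',(.4794,.201)),('near',(.5053,.0943))):
    t=np.radians(102.8);d=np.array(a)-c;print(n,'along',d@[np.cos(t),np.sin(t)],'lat',d@[-np.sin(t),np.cos(t)],'az',np.degrees(np.arctan2(d[1],d[0])))
# holes / button as yaw cross-check: disc centre
E
```

```text
[0.493  0.1447 0.0261 0.0193] 172 130 0.00045227808263769565
far along 0.057890581404503955 lat 0.0007683558500743632 az 103.56041666029145
near along -0.05189596078824386 lat -0.0008487877304425379 az -76.26297873298661
```

```bash
python3 - <<'E'
from h import *
q=quat(np.radians(13))
robot.set_gripper(.7,60)
robot.move_pose((.4799,-.0984,.11),q)
print(robot.movel((.4799,-.0984,.058),rate=.08,threshold=8))
o=robot.get_obs();print(o['t'],o['tcp_pos'],o['ft_force'],o['width'])
robot.set_gripper(0,60)
o=robot.get_obs();print(o['t'],o['tcp_pos'],o['ft_force'],o['width'])
robot.movel((.4799,-.0984,.23),rate=.2)
o=robot.get_obs();pic,d=robot.camera('wrist');save('w_held',pic);cv2.imwrite('w_held_raw.png',pic[:,:,::-1]);np.savez('w_held',V=wrist_view(o),d=d,tcp=o['tcp_pos'],q=o['tool_rot'])
print(o['t'],o['tcp_pos'],o['ft_force'],o['width'])
E
```

```text
False
5.375 [ 0.4802 -0.0985  0.0582] [ 0.4646  0.1324 -0.0521] 0.7015178152472784
5.775 [ 0.4805 -0.0986  0.059 ] [-1.287  -0.5068  5.4863] 0.31705717475583034
6.7833 [ 0.4789 -0.0981  0.2279] [-0.8182  0.8502 -2.0551] 0.3215587560005281
```

View pics/w_held.png

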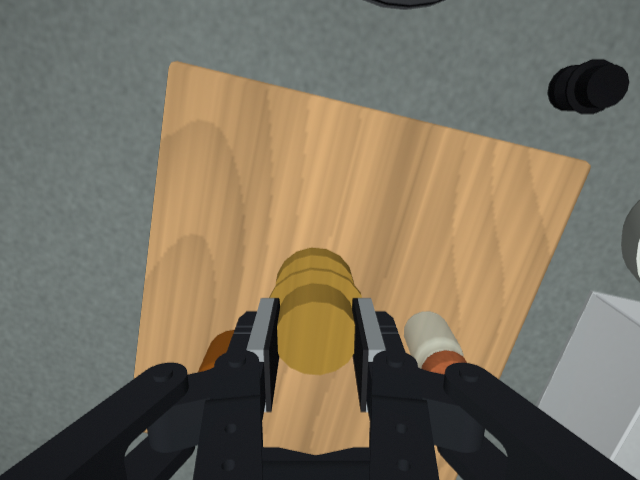

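```bash
python3 - <<'E'
from h import *
from scipy.optimize import least_squares
robot.hold(.3);o=robot.get_obs();print(o['t'],o['tcp_pos'],o['ft_force'])
K=robot.calibration('wrist')['intrinsics'];f=np.load('w_held.npz');V=f['V'];d=f['d'];tcp=f['tcp']
u,v=np.meshgrid(np.arange(640),np.arange(480))
pc=np.stack([(u-K[0,2])/K[0,0]*d,(v-K[1,2])/K[1,1]*d,d],-1);P=(pc-V[:3,3])@V[:3,:3]
hsv=cv2.cvtColor(cv2.imread('w_held_raw.png'),cv2.COLOR_BGR2HSV)
br=cv2.inRange(hsv,(18,140,50),(32,255,255))>0
br[:240]=0;br[385:]=0;br[:,:250]=0;br[:,375:]=0
z=P[...,2];h,e=np.histogram(z[br],bins=np.arange(.16,.27,.002));print([(round(a-tcp[2],4),int(b)) for a,b in zip(e,h) if b>60])
top=np.percentile(z[br],95)
m=br&(z>np.median(z[br&(z>top-.006)])-.003)
q=P[m];print(len(q),'top z rel tcp',np.median(q[:,2])-tcp[2],'tilt fit:')
A=np.c_[q[:,:2]-q[:,:2].mean(0),np.ones(len(q))];print(np.linalg.lstsq(A,q[:,2],rcond=None)[0])
Rt=R.from_quat(f['q']).as_matrix()
zt=tcp[2]+.014
cn=max(cv2.findContours(m.astype(np.uint8),cv2.RETR_EXTERNAL,cv2.CHAIN_APPROX_NONE)[0],key=len)[:,0]
cn=cn[cn[:,1]>335]
W=np.array([ray_plane(K,V,uv,zt) for uv in cn])
W=(W-tcp)@Rt
s=least_squares(lambda s:np.hypot(W[:,1]-s[0],W[:,2]-s[1])-.015,[0,0],loss='soft_l1',f_scale=.0005);print('held centre tool y,z',s.x,len(cn))
print('mean tool', ((q-tcp)@Rt).mean(0))
# original look, same reduction
g=np.load('w_plug.npz');Rg=R.from_quat(g['q']).as_matrix();print('grasp-time plug in tool if no bias, at grasp tcp', (np.array([.4799,-.0984,.058])-[.4805,-.0986,.059])@Rt)
E
```

```text
7.1333 [ 0.4797 -0.0983  0.2293] [ 0.1987 -0.2271 -1.8446]
[(np.float64(-0.0339), 71), (np.float64(-0.0319), 98), (np.float64(-0.0299), 110), (np.float64(-0.0279), 109), (np.float64(-0.0259), 150), (np.float64(-0.0239), 401), (np.float64(-0.0219), 328), (np.float64(-0.0199), 68), (np.float64(-0.0059), 65), (np.float64(-0.0039), 526), (np.float64(-0.0019), 922), (np.float64(0.0001), 171), (np.float64(0.0021), 156), (np.float64(0.0041), 161), (np.float64(0.0061), 175), (np.float64(0.0081), 172), (np.float64(0.0101), 175), (np.float64(0.0121), 1596), (np.float64(0.0141), 3260)]
4958 top z rel tcp 0.014344552736479999 tilt fit:
[-0.1602  0.6783  0.2432]
held centre tool y,z [0.0007 0.0002] 115
mean tool [-0.0152  0.002   0.0003]
grasp-time plug in tool if no bias, at grasp tcp [ 0.001   0.0003 -0.0005]
```

```bash
python3 - <<'E'
from h import *
q=quat(np.radians(13)); x,y=.4930,.1440
robot.movel((.4797,-.0983,.25),rate=.15)
robot.movel((x,y,.25),rate=.2)
robot.movel((x,y,.195),rate=.1)
robot.hold(.25);o=robot.get_obs();print(o['t'],o['tcp_pos'],o['ft_force'],o['ft_torque'])
pic,d=robot.camera('wrist');save('w_pre',pic)
pic,d=robot.camera('scene');save('s_pre',pic[150:290,270:430].repeat(4,0).repeat(4,1))
E
```

```text
9.7333 [0.4935 0.1441 0.1959] [ 0.3091  0.406  -1.4485] [ 0.0167 -0.0015  0.0257]
```

View pics/w_pre.png

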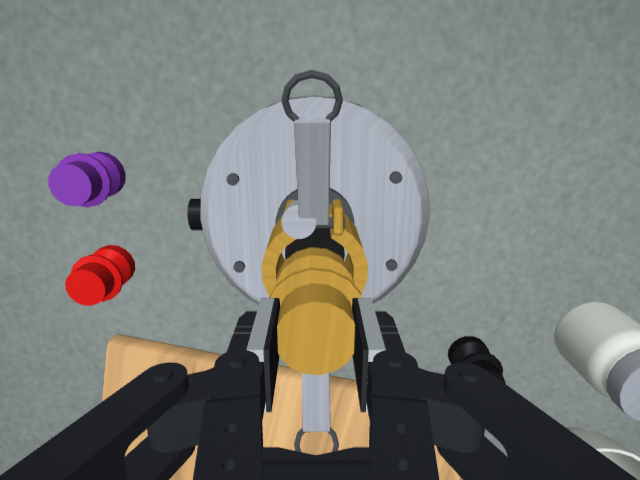

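View pics/s_pre.png

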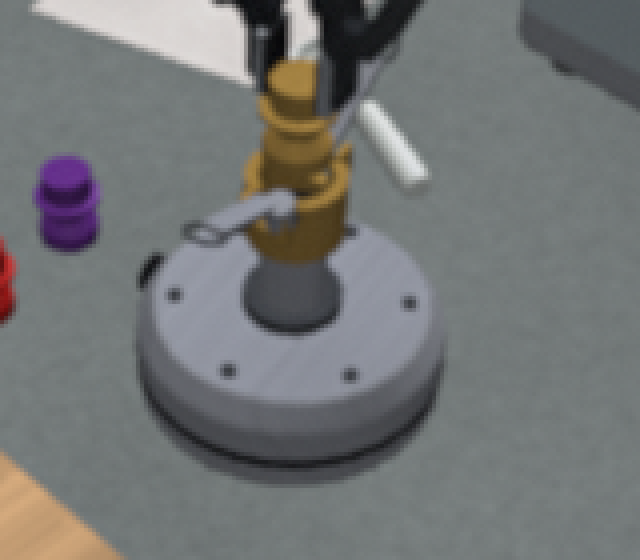

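The wrist view shows the plug centred at about (316,310) over the coupler's ring, which spans columns 262–368. The scene view agrees. I'll insert it gently.

```bash
python3 - <<'E'
from h import *
x,y=.4930,.1440
for z in (.182,.174,.167):
    r=robot.movel((x,y,z),rate=.025,threshold=5)
    o=robot.get_obs();print(r,o['t'],o['tcp_pos'],o['ft_force'],o['ft_torque'])
    if r: break
E
```

```text
False 10.5 [0.493  0.144  0.1819] [-0.2841  0.5409 -2.0167] [-0.0361  0.0072  0.018 ]
False 10.9667 [0.4928 0.144  0.1737] [ 0.1336 -1.5423 -1.726 ] [ 0.0287 -0.0091  0.0246]
False 11.4 [0.4928 0.144  0.1667] [ 0.4341 -0.42   -1.1443] [-0.0007 -0.0104 -0.0015]
```

```bash
python3 - <<'E'
from h import *
x,y=.4930,.1440
r=robot.movel((x,y,.163),rate=.015,threshold=14);o=robot.get_obs();print(r,o['t'],o['tcp_pos'],o['ft_force'])
z=.163
while not r and z>.150:
    z-=.001
    r=robot.movel((x,y,z),rate=.004,threshold=14.0) if False else robot.movel((x,y,z),rate=.004)or False
    o=robot.get_obs();f=o['ft_force'];print(round(z,4),round(o['t'],2),o['tcp_pos'],f)
    if f[2]+1.7>12.8: break
E
```

```text
False 11.8167 [0.4929 0.144  0.1629] [-0.1016  0.2748 -1.7034]
0.162 12.22 [0.4931 0.144  0.1627] [-2.5281 -0.8799  4.5255]
0.161 12.62 [0.4931 0.144  0.1619] [-3.8146 -0.9142  6.0465]
0.16 13.02 [0.4932 0.144  0.161 ] [-3.3692 -0.9482  5.2456]
0.159 13.42 [0.4932 0.144  0.1601] [-4.6673 -0.1118  7.4645]
0.158 13.82 [0.4932 0.1441 0.1592] [-3.8171 -1.0443  6.7595]
0.157 14.22 [0.4932 0.144  0.1583] [-5.3334 -0.4782  6.2876]
0.156 14.62 [0.4932 0.144  0.1573] [-4.6393 -0.7947  7.2999]
0.155 15.02 [0.4933 0.144  0.1572] [-6.522  -1.4243 12.2386]
```

```bash
python3 - <<'E'
from h import *
x,y=.4930,.1440
for z in(.1547,.1544):
    robot.movel((x,y,z),rate=.003);robot.hold(.15);o=robot.get_obs();f=o['ft_force'];print(round(z,4),round(o['t'],2),o['tcp_pos'],f)
    if f[2]+1.7>15.5:break
E
```

```text
0.1547 15.42 [0.4933 0.144  0.1572] [-6.6882 -1.5257 12.3734]
0.1544 15.82 [0.4933 0.1441 0.1572] [-7.8966 -0.8288 14.1306]
```

```bash
python3 - <<'E'
from h import *
x,y=.4932,.1440
robot.movel((x,y,.1568),rate=.01);o=robot.get_obs();print(o['t'],o['tcp_pos'],o['ft_force'])
robot.set_gripper(.65)
o=robot.get_obs();print(o['t'],o['tcp_pos'],o['ft_force'],o['width'])
robot.movel((x,y,.26),rate=.15)
robot.move_pose((.493,.1447,.25),quat(np.radians(-76.5)))
robot.set_gripper(1.0,20)
robot.hold(.2)
o=robot.get_obs();pic,d=robot.camera('wrist');save('w_seat',pic);cv2.imwrite('w_seat_raw.png',pic[:,:,::-1]);np.savez('w_seat',V=wrist_view(o),d=d,tcp=o['tcp_pos'],q=o['tool_rot'])
print(o['t'],o['tcp_pos'],o['ft_force'],o['width'],o['joint_pos'])
pic,d=robot.camera('scene');save('s_seat',pic[150:290,270:430].repeat(4,0).repeat(4,1))
E
```

```text
16.2083 [0.4936 0.1441 0.1573] [-1.8808 -0.5506  4.5848]
16.5917 [0.493  0.144  0.1563] [ 0.1421 -1.0228 -0.4581] 0.6496169684288691
19.4333 [0.493  0.1447 0.25  ] [ 0.8129  0.0359 -1.0643] 0.9998128809959922 [ 0.181  -0.1936  1.9279 -0.      1.4073  1.5162]
```

View pics/w_seat.png

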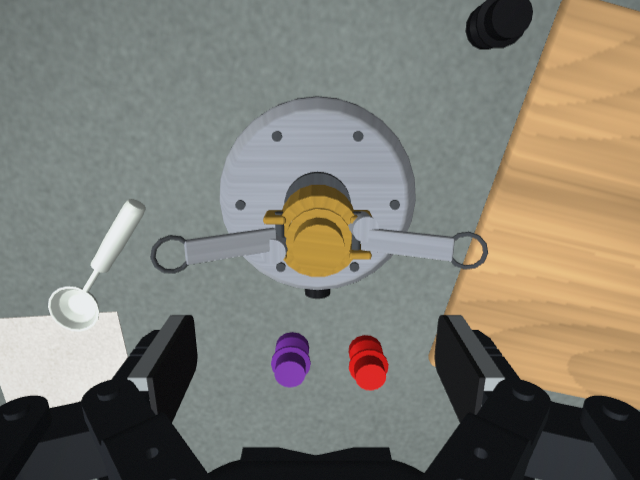

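View pics/s_seat.png

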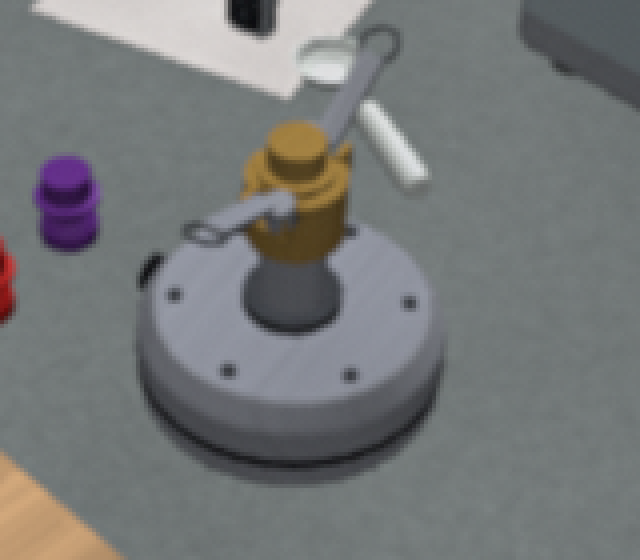

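```bash
cat > an.py <<'E'
from h import *
K=robot.calibration('wrist')['intrinsics']
def cloud(n):
    f=np.load(n+'.npz');d=f['d'];V=f['V'];u,v=np.meshgrid(np.arange(640),np.arange(480))
    pc=np.stack([(u-K[0,2])/K[0,0]*d,(v-K[1,2])/K[1,1]*d,d],-1);P=(pc-V[:3,3])@V[:3,:3]
    Rt=R.from_quat(f['q']).as_matrix()
    return P,(P-f['tcp'])@Rt,f
E
python3 - <<'E'
from an import *
P,T,f=cloud('w_seat')
q=P[225:275,295:342];z=q[...,2];m=(z>.160);top=np.median(z[m]);m=abs(z-top)<.003;print('knob top z',top,'xy',q[m].mean(0),'n',m.sum())
for n,(r0,r1,c0,c1) in dict(L=(225,270,188,268),R=(225,268,376,452)).items():
    w=P[r0:r1,c0:c1];t=T[r0:r1,c0:c1];m=(w[...,2]>.145)&(w[...,2]<.20);m=cv2.erode(m.astype(np.uint8),np.ones((3,3)))>0
    t=t[m];c=t.mean(0);d=np.linalg.svd(t-c,full_matrices=False)[2][0]
    print(n,len(t),'tool c',c,'dir',d,'elev',np.degrees(np.arcsin(abs(d[0]))),'z-lo/hi',np.percentile(t[:,2],[1,99]),'y',np.percentile(t[:,1],[1,99]))
E
```

```text
knob top z 0.17147479339431776 xy [0.4935 0.1447 0.1715] n 1986
L 1766 tool c [ 0.0831  0.0005 -0.0518] dir [-0.4552  0.0241 -0.89  ] elev 27.080945233944366 z-lo/hi [-0.072  -0.0308] y [-0.0098  0.0071]
R 1623 tool c [0.0849 0.0008 0.0556] dir [-0.3684 -0.0185  0.9295] elev 21.61508014002283 z-lo/hi [0.035  0.0749] y [-0.0059  0.0072]
```

```bash
python3 - <<'E'
from h import *
x,y=.493,.1447
robot.movel((x,y,.165),rate=.12)
for z in(.15,.14,.132):
    r=robot.movel((x,y,z),rate=.035,threshold=30)
    o=robot.get_obs();print(r,o['t'],o['tcp_pos'],o['ft_force'],o['ft_torque'],o['width'])
    if r:break
o=robot.get_obs();pic,d=robot.camera('wrist');save('w_d1',pic);np.savez('w_d1',V=wrist_view(o),d=d,tcp=o['tcp_pos'],q=o['tool_rot'])
pic,d=robot.camera('scene');save('s_d1',pic[150:290,270:430].repeat(4,0).repeat(4,1))
E
```

```text
False 20.9667 [0.4928 0.1446 0.1497] [ 0.4242  0.8994 -0.5377] [ 0.0073 -0.0278 -0.0253] 0.9976618765451452
False 21.4 [0.4944 0.1447 0.1415] [-0.4498 -0.9574  5.5624] [-0.0779 -0.0959  0.0707] 0.9968539062973715
False 21.775 [0.4951 0.1447 0.1346] [ 0.0269 -0.7993  7.7582] [-0.1562 -0.1194  0.0006] 1.0023306818691247
```

View pics/w_d1.png

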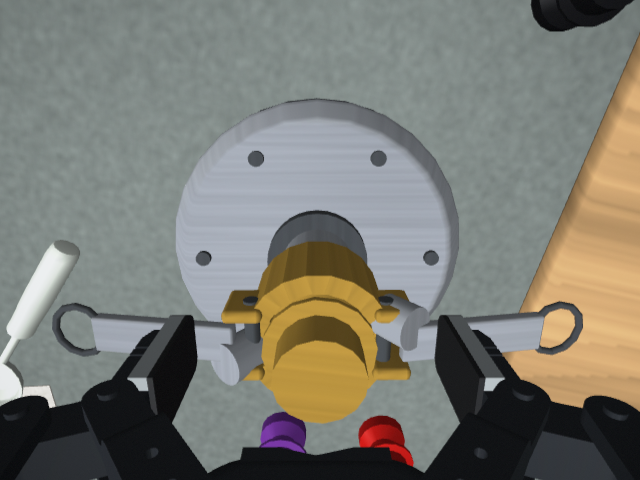

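View pics/s_d1.png

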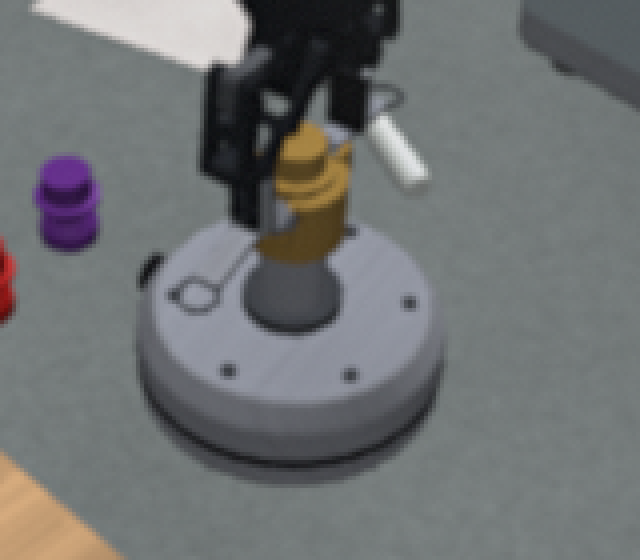

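Both arms are now under the fingers and about level: bar ends at (95,328) and (540,328), symmetric about the plug at column 318. I'll keep going down in steps.

```bash
python3 - <<'E'
from h import *
x,y=.492,.1447
for z in(.127,.122,.118,.114,.111,.108,.105):
    r=robot.movel((x,y,z),rate=.03,threshold=22)
    o=robot.get_obs();print(z,r,round(o['t'],2),o['tcp_pos'],o['ft_force'],o['ft_torque'],round(o['width'],3))
    if r or o['ft_force'][2]>45:break
o=robot.get_obs();pic,d=robot.camera('wrist');save('w_d2',pic);np.savez('w_d2',V=wrist_view(o),d=d,tcp=o['tcp_pos'],q=o['tool_rot'])
pic,d=robot.camera('scene');save('s_d2',pic[150:290,270:430].repeat(4,0).repeat(4,1))
E
```

```text
0.127 False 22.19 [0.4951 0.1447 0.1301] [ 2.662 -0.794  8.259] [-0.1888 -0.4039  0.0175] 1.004
0.122 False 22.51 [0.4949 0.1448 0.1248] [ 2.522  -0.7912  7.5278] [-0.0408 -0.3924  0.1472] 0.999
0.118 False 22.79 [0.4948 0.145  0.1207] [2.5097 0.2621 7.2729] [-0.0122 -0.3928  0.0087] 1.001
0.114 False 23.07 [0.4946 0.1449 0.1163] [1.9876 0.1371 6.9976] [-0.0304 -0.3427 -0.0022] 1.001
0.111 False 23.32 [0.4943 0.1449 0.113 ] [2.8092 0.0591 4.956 ] [ 0.061  -0.3693  0.0169] 1.001
0.108 False 23.57 [0.4941 0.1449 0.1098] [2.6821 0.2976 5.1927] [ 0.0327 -0.3826  0.082 ] 0.998
0.105 False 23.82 [0.4936 0.1448 0.1062] [2.5865 0.4732 4.58  ] [ 0.0392 -0.4324  0.0318] 1.001
```

View pics/w_d2.png

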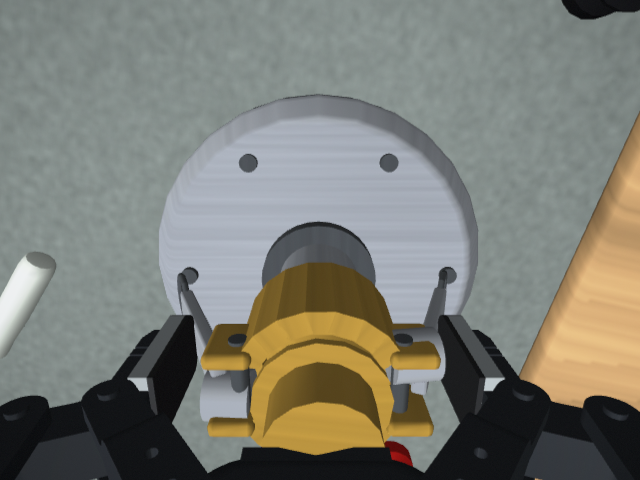

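View pics/s_d2.png

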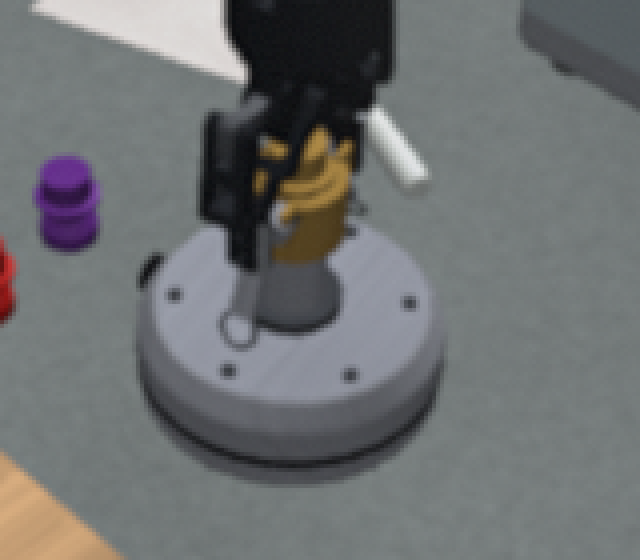

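Arms symmetric, both pointing down at about 1.6, with only about 5–8 N of load. The gripper body is about 9 mm clear of the knob. I'll close the fingers at the lightest grip.

```bash
python3 - <<'E'
from h import *
for w in(.93,.87,.82,.78,.74,.70):
    robot.set_gripper(w,20)
    o=robot.get_obs();print(w,round(o['t'],2),o['tcp_pos'],o['ft_force'],o['ft_torque'],round(o['width'],3))
    if o['width']>w+.02:break
o=robot.get_obs();pic,d=robot.camera('wrist');save('w_d3',pic);np.savez('w_d3',V=wrist_view(o),d=d,tcp=o['tcp_pos'],q=o['tool_rot'])
pic,d=robot.camera('scene');save('s_d3',pic[150:290,270:430].repeat(4,0).repeat(4,1))
E
```

```text
0.93 24.16 [0.4927 0.1448 0.1056] [2.6602 0.3064 5.5346] [ 0.0827 -0.4402 -0.0154] 0.933
0.87 24.38 [0.4925 0.1445 0.1054] [ 1.4907 -0.8506  5.0463] [-0.1112 -0.4365 -0.0078] 0.869
0.82 24.6 [0.4927 0.1435 0.1056] [ 3.2055 -5.7649  5.8895] [-0.7626 -0.4512 -0.1462] 0.826
0.78 24.82 [0.4927 0.1435 0.1055] [ 2.3401 -4.47    5.536 ] [-0.7028 -0.5454 -0.1754] 0.816
```

View pics/w_d3.png

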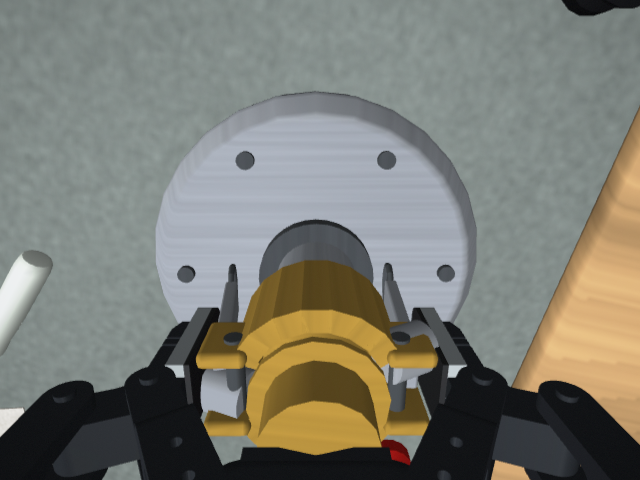

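View pics/s_d3.png

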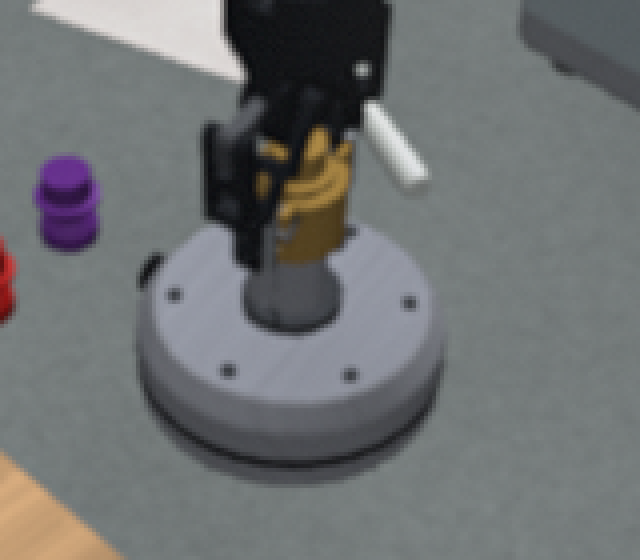

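```bash
python3 - <<'E'
from an import *
P,T,f=cloud('w_d3')
for c0,c1 in((218,245),(378,402)):
  for r in range(262,330,8):
    w=T[r,c0:c1];zz=P[r,c0:c1,2];m=(zz>.07)&(zz<.16);w=w[m]
    if len(w):print(c0,r,len(w),'zworld %.4f'%np.median(zz[m]),'lat',w[:,2].min(),w[:,2].max(),'y',np.median(w[:,1]))
# lugs (brass) extents
for a,b,c,d in((322,336,196,215),(412,436,200,215),(330,350,425,440),(412,436,420,436)):
    print('lug',np.median(P[a:b,c:d,2]),np.percentile(T[a:b,c:d,2],[2,98]),np.percentile(T[a:b,c:d,1],[2,98]))
E
python3 - <<'E'
import cv2
i=cv2.imread('pics/w_d3.png')[250:470,150:490];cv2.imwrite('pics/c3.png',cv2.resize(i,None,fx=2.3,fy=2.3,interpolation=cv2.INTER_CUBIC))
E
```

```text
218 270 7 zworld 0.0829 lat -0.038895384185282496 -0.03668202848171112 y 0.010741308977304003
218 278 8 zworld 0.0863 lat -0.03944022088262116 -0.036530729110011144 y 0.008498161028477846
218 286 13 zworld 0.0920 lat -0.03888393416830975 -0.03477680776110346 y 0.007389146996085142
218 294 15 zworld 0.0995 lat -0.03833471961475703 -0.033523652645596 y 0.007344062377294615
218 302 16 zworld 0.1061 lat -0.03680183250189627 -0.032794686492457314 y 0.007186947799607605
218 310 20 zworld 0.1127 lat -0.03636396267144772 -0.03162991227234655 y 0.007285132146359645
218 318 21 zworld 0.1186 lat -0.0361504812987639 -0.02469768867831925 y 0.007280248658480458
218 326 26 zworld 0.1367 lat -0.03145066824556391 -0.02319317172324832 y 0.014575485324078772
378 270 10 zworld 0.0821 lat 0.0294110882326748 0.0319033075003707 y 0.010270652680108204
378 278 9 zworld 0.0857 lat 0.02918243409283613 0.031480801621445204 y 0.008059836776140366
378 286 16 zworld 0.0925 lat 0.027839299934155688 0.03222723581651981 y 0.007462105443212889
378 294 20 zworld 0.0997 lat 0.020701397415552113 0.03169227591638468 y 0.007310305960016994
378 302 24 zworld 0.1072 lat 0.019167810320794145 0.031158596320558108 y 0.007590043862245063
378 310 24 zworld 0.1137 lat 0.017785692785899816 0.029670534558205182 y 0.007635067808937934
378 318 24 zworld 0.1197 lat 0.016795268091413924 0.02863128216044189 y 0.0077045765964556066
378 326 24 zworld 0.1383 lat 0.01591346458843922 0.024410789566397063 y 0.01536034043331256
lug 0.1333971682626443 [-0.0399 -0.0315] [0.0093 0.015 ]
lug 0.15157666606431847 [-0.0844 -0.0231] [-0.1407  0.0179]
lug 0.14215814696629409 [0.0291 0.037 ] [0.0107 0.0152]
lug 0.1526904334675473 [0.0204 0.0811] [-0.1381  0.0178]
```

View pics/c3.png

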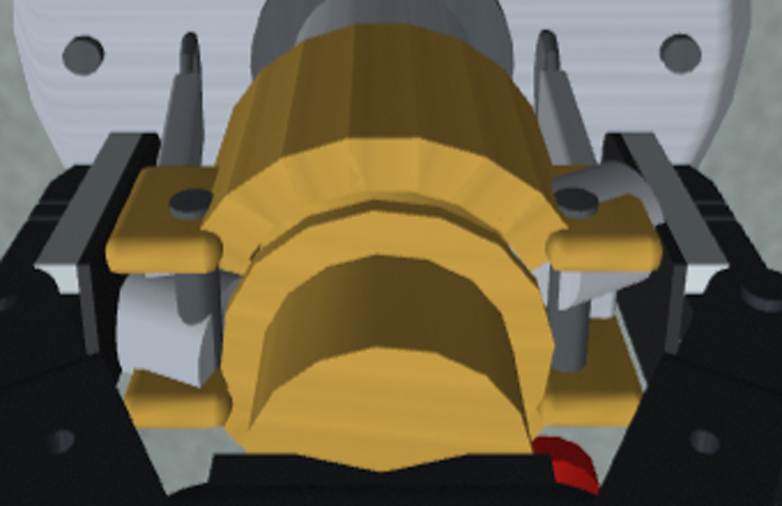

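```bash
python3 - <<'E'
from an import *
P,T,f=cloud('w_seat');hsv=cv2.cvtColor(cv2.imread('w_seat_raw.png'),cv2.COLOR_BGR2HSV)
br=(cv2.inRange(hsv,(12,120,40),(35,255,255))>0)&(P[...,2]>.135)&(P[...,2]<.16);br[:200]=0;br[280:]=0;br[:,:255]=0;br[:,380:]=0
t=T[br];print('brass lateral',t[:,2].min(),t[:,2].max())
for s in(-1,1):
    m=t[:,2]*s>.027;q=t[m];print(s,m.sum(),np.percentile(q[:,2],[1,50,99]),np.percentile(q[:,1],[1,50,99]),'zw',f['tcp'][2]-np.percentile(q[:,0],[1,50,99]))
# held-knob width calibration + pads in w_d3: pad inner faces
P,T,f=cloud('w_d3')
for r in(340,355,370):
    for a,b in((185,212),(420,455)):
        print(r,a,[tuple(np.round(T[r,c]*1000,1)) for c in range(a,b,4)])
E
```

```text
brass lateral -0.033130843352890425 0.032634442621284086
-1 119 [-0.0326 -0.0296 -0.027 ] [0.01   0.0135 0.0142] zw [0.1535 0.1508 0.1373]
1 85 [0.0271 0.03   0.0326] [-0.0128 -0.0099  0.0141] zw [0.1536 0.1516 0.1353]
340 185 [(np.float64(-33.6), np.float64(11.2), np.float64(-41.0)), (np.float64(-34.0), np.float64(11.4), np.float64(-39.6)), (np.float64(-34.1), np.float64(11.5), np.float64(-38.4)), (np.float64(-33.5), np.float64(11.1), np.float64(-37.4)), (np.float64(-32.1), np.float64(10.2), np.float64(-36.6)), (np.float64(-39.6), np.float64(14.9), np.float64(-33.1)), (np.float64(-38.9), np.float64(14.5), np.float64(-32.1))]
340 420 [(np.float64(-39.1), np.float64(14.5), np.float64(28.7)), (np.float64(-38.3), np.float64(14.0), np.float64(30.1)), (np.float64(-38.7), np.float64(14.2), np.float64(31.1)), (np.float64(-36.9), np.float64(13.1), np.float64(32.9)), (np.float64(-36.4), np.float64(12.8), np.float64(34.2)), (np.float64(-34.8), np.float64(11.8), np.float64(35.9)), (np.float64(-33.0), np.float64(10.7), np.float64(37.8)), (np.float64(-32.7), np.float64(10.5), np.float64(39.1)), (
[... 1216 characters left out ...]
at64(-36.1)), (np.float64(-35.3), np.float64(1.7), np.float64(-36.5)), (np.float64(-31.9), np.float64(-0.7), np.float64(-36.3)), (np.float64(-33.5), np.float64(0.4), np.float64(-34.6))]
370 420 [(np.float64(-41.4), np.float64(6.0), np.float64(28.8)), (np.float64(-40.3), np.float64(5.2), np.float64(30.3)), (np.float64(-39.0), np.float64(4.3), np.float64(31.9)), (np.float64(-37.6), np.float64(3.3), np.float64(33.5)), (np.float64(-41.4), np.float64(6.0), np.float64(33.4)), (np.float64(-44.4), np.float64(8.2), np.float64(33.5)), (np.float64(-46.2), np.float64(9.5), np.float64(34.0)), (np.float64(-143.9), np.float64(79.8), np.float64(-1.3)), (np.float64(-46.5), np.float64(9.7), np.float64(36.1))]
```

```bash
python3 - <<'E'
from an import *
robot.set_gripper(.70,20);robot.hold(.2)
o=robot.get_obs();print(round(o['t'],2),o['tcp_pos'],o['ft_force'],o['ft_torque'],round(o['width'],3))
pic,d=robot.camera('wrist');save('w_d4',pic);np.savez('w_d4',V=wrist_view(o),d=d,tcp=o['tcp_pos'],q=o['tool_rot'])
cv2.imwrite('pics/c4.png',cv2.resize(cv2.cvtColor(pic,cv2.COLOR_RGB2BGR)[250:470,150:490],None,fx=2.3,fy=2.3,interpolation=cv2.INTER_CUBIC))
P,T,f=cloud('w_d4')
for c0,c1 in((218,250),(378,402)):
  for r in(270,282,294,306,314):
    w=T[r,c0:c1];zz=P[r,c0:c1,2];m=(zz>.07)&(zz<.16);w=w[m]
    if len(w):print(c0,r,'zworld %.4f'%np.median(zz[m]),'lat',w[:,2].min(),w[:,2].max(),'y',np.median(w[:,1]))
for r in(375,385,395,405):
    for a,b in((198,240),(395,432)):
        print(r,a,[tuple(int(x) for x in np.round(T[r,c]*1000)) for c in range(a,b,5)])
E
```

```text
25.33 [0.4927 0.1435 0.1055] [ 3.195  -4.6202  6.0492] [-0.6645 -0.4662 -0.202 ] 0.813
218 270 zworld 0.0821 lat -0.03884029658500761 -0.03703763152234949 y 0.010419982716750213
218 282 zworld 0.0875 lat -0.0392266860040666 -0.03549213697387911 y 0.0071819635102930235
218 294 zworld 0.0993 lat -0.038286548259885776 -0.03353309513400015 y 0.007269427541674736
218 306 zworld 0.1099 lat -0.036807344769786664 -0.02406298821298429 y 0.007464802068000834
218 314 zworld 0.1162 lat -0.03636883599443861 -0.02268799033409365 y 0.007539158376770891
378 270 zworld 0.0824 lat 0.029283687860455064 0.03131993077716948 y 0.010402601034991509
378 282 zworld 0.0887 lat 0.027863332477092377 0.032227725337603874 y 0.007555686285886136
378 294 zworld 0.0994 lat 0.02085326569580352 0.031812872470125306 y 0.007174488513857872
378 306 zworld 0.1102 lat 0.018400720252094268 0.030394889261586695 y 0.007479396039251912
378 314 zworld 0.1164 lat 0.017206364435091794 0.02922924301371404 y 0.0074865926892573546
375 198 [(-40, 3, -36), (-36, 0, -36), (-36, 1, -34), (-37, 1, -32), (-38, 2, -31), (-37, 1, -30), (-40
[... 304 characters left out ...]
 -24)]
385 395 [(-42, 2, 22), (-41, 1, 23), (-41, 1, 25), (-35, -4, 28), (-34, -5, 30), (-28, -9, 33), (-32, -6, 33), (-38, -2, 33)]
395 198 [(-41, -3, -36), (-39, -4, -35), (-41, -3, -33), (-39, -4, -32), (-40, -3, -31), (-40, -3, -29), (-42, -2, -27), (-41, -3, -26), (-43, -1, -24)]
395 395 [(-42, -3, 22), (-42, -2, 23), (-39, -5, 26), (-35, -8, 28), (-34, -9, 30), (105, -121, 74), (-34, -9, 33), (-39, -5, 33)]
405 198 [(-42, -6, -36), (-40, -8, -36), (-41, -7, -34), (-42, -6, -32), (-42, -6, -30), (-43, -5, -29), (-43, -4, -27), (-44, -4, -25), (-44, -4, -24)]
405 395 [(-41, -7, 22), (-41, -6, 24), (-39, -8, 26), (-38, -9, 28), (-38, -9, 29), (-39, -8, 30), (105, -129, 78), (-39, -8, 33)]
```

View pics/c4.png

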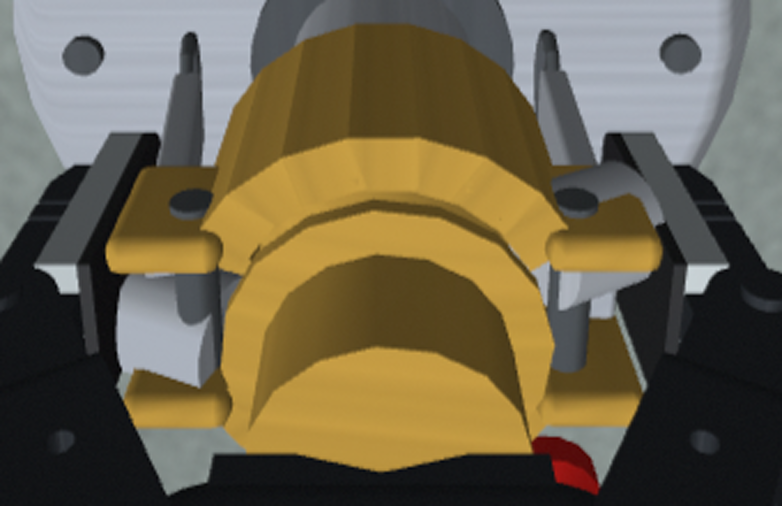

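Checking the result: the pads are blocked at about 70 mm by the cam hubs at pin height. The right arm is nearly flat (about 2.05) but the left is about 0.1 rad short. I'll squeeze lower on the bars with a tilted tool that passes under the hubs, so I'm checking reach first.

```bash
cat >> h.py <<'E'
AX=np.array([.493,.1447]); 
def tilt(theta_deg, side=-1, jaw=-76.5):
    """tool tilted by theta from straight down; body towards base (side=-1) or far side (+1)"""
    t=np.radians(theta_deg);j=np.radians(jaw);z=np.array([np.cos(j),np.sin(j),0]);r=np.array([-np.sin(j),np.cos(j),0])
    if r[0]<0:r=-r
    x=-side*np.sin(t)*r+np.array([0,0,-np.cos(t)]);y=np.cross(z,x)
    return R.from_matrix(np.stack([x,y,z],1)).as_quat(),x,r
E
python3 - <<'E'
from h import *
for jaw in(-76.5,103.5):
  for side in(-1,1):
    for th in(50,60,65,70,75):
        q,x,r=tilt(th,side,jaw)
        tip=np.r_[AX,0]+(-side)*.007*r+[0,0,.092]
        tcp=tip+.0075*x
        s=robot.solve_ik(tcp,q);s2=robot.solve_ik(tcp-.12*x,q)
        print(jaw,side,th,tcp,s,s2 is not None)
E
```

```text
-76.5 -1 50 [0.5054 0.1477 0.0872] None False
-76.5 -1 60 [0.5061 0.1479 0.0882] None False
-76.5 -1 65 [0.5064 0.1479 0.0888] None False
-76.5 -1 70 [0.5067 0.148  0.0894] [ 0.1306 -0.2857  2.6673  2.9222  0.4697 -1.4105] False
-76.5 -1 75 [0.5069 0.148  0.0901] [ 0.1277 -0.2098  2.674   2.966   0.6376 -1.4572] False
-76.5 1 50 [0.4806 0.1417 0.0872] [ 0.1962  0.4855  1.6402 -0.0317  1.888   1.5356] True
-76.5 1 60 [0.4799 0.1415 0.0882] [ 0.1977  0.5842  1.5729 -0.0367  2.0311  1.5355] True
-76.5 1 65 [0.4796 0.1415 0.0888] [ 0.1982  0.6314  1.5434 -0.0393  2.1006  1.5351] True
-76.5 1 70 [0.4793 0.1414 0.0894] [ 0.1987  0.6769  1.5169 -0.042   2.1688  1.5345] True
-76.5 1 75 [0.4791 0.1414 0.0901] [ 0.199   0.7206  1.4936 -0.0449  2.2357  1.5336] True
103.5 -1 50 [0.5054 0.1477 0.0872] None False
103.5 -1 60 [0.5061 0.1479 0.0882] None False
103.5 -1 65 [0.5064 0.1479 0.0888] None False
103.5 -1 70 [0.5067 0.148  0.0894] [ 0.1306 -0.2857  2.6673  2.9222  0.4697  1.7311] False
103.5 -1 75 [0.5069 0.148  0.0901] [ 0.1277 -0.2098  2.674   2.966   0.6376  1.6844] False
103.5 1 50 [0.4806 0.1417 0.0872] [ 0.1962  0.4855  1.6402 -0.0317  1.888  -1.606 ] True
103.5 1 60 [0.4799 0.1415 0.0882] [ 0.1977  0.5842  1.5729 -0.0367  2.0311 -1.6061] True
103.5 1 65 [0.4796 0.1415 0.0888] [ 0.1982  0.6314  1.5434 -0.0393  2.1006 -1.6065] True
103.5 1 70 [0.4793 0.1414 0.0894] [ 0.1987  0.6769  1.5169 -0.042   2.1688 -1.6071] True
103.5 1 75 [0.4791 0.1414 0.0901] [ 0.199   0.7206  1.4936 -0.0449  2.2357 -1.608 ] True
```

```bash
python3 - <<'E'
from h import *
# planar link fit from ik samples (q4~0)
rows=[];rhs=[]
for rr in(.45,.5,.6,.7):
  for zz in(.1,.2,.3):
    for th in(0,30,60):
        j=-76.5
        q,x,r=tilt(th,1,-90.)
        s=robot.solve_ik((rr,0,zz),q)
        if s is None or abs(s[3])>.02: continue
        a,b,c=s[1],s[1]+s[2],s[1]+s[2]+s[4]
        rows.append([1,np.sin(a),np.cos(a),np.sin(b),np.cos(b),np.sin(c),np.cos(c),0]);rhs.append(rr)
        rows.append([0,np.cos(a),-np.sin(a),np.cos(b),-np.sin(b),np.cos(c),-np.sin(c),1]);rhs.append(zz)
s,res,rk,_=np.linalg.lstsq(np.array(rows),np.array(rhs),rcond=None);print(len(rhs),s,res,rk)
a1,l2,o2,l3,o3,L,oL,d=s
for J in([.1987,.6769,1.5169,-.042,2.1688,-1.6071],):
    a,b=J[1],J[1]+J[2];e=np.array([a1+l2*np.sin(a)+o2*np.cos(a),d+l2*np.cos(a)-o2*np.sin(a)]);w=e+[l3*np.sin(b)+o3*np.cos(b),l3*np.cos(b)-o3*np.sin(b)]
    print('elbow',e,'wrist',w)
E
```

```text
24 [ 0.0013  0.4504 -0.      0.6128  0.0416  0.0256 -0.0013 -0.0256] [] 6
elbow [0.2834 0.3255] wrist [ 0.7568 -0.0658]
```

```bash
python3 - <<'E'
from h import *
rows=[];rhs=[];n={}
for rr in(.45,.5,.6,.7):
  for zz in(.1,.2,.3):
    for th in(0,20,40,60):
      for jaw in (-90.,90.):
        q,x,r=tilt(th,1,jaw)
        s=robot.solve_ik((rr,0,zz),q)
        if s is None: continue
        n[th]=n.get(th,0)+1
        if abs(s[3])>.05 or abs(s[0])>.05: continue
        a,b,c=s[1],s[1]+s[2],s[1]+s[2]+s[4]
        rows.append([1,np.sin(a),np.cos(a),np.sin(b),np.cos(b),np.sin(c),np.cos(c),0]);rhs.append(rr)
        rows.append([0,np.cos(a),-np.sin(a),np.cos(b),-np.sin(b),np.cos(c),-np.sin(c),1]);rhs.append(zz)
s,res,rk,_=np.linalg.lstsq(np.array(rows),np.array(rhs),rcond=None);print(n,len(rhs),s,res,rk)
a1,l2,o2,l3,o3,L,oL,d=s
for J in([.1987,.6769,1.5169,-.042,2.1688,-1.6071],):
    a,b=J[1],J[1]+J[2];e=np.array([a1+l2*np.sin(a)+o2*np.cos(a),d+l2*np.cos(a)-o2*np.sin(a)]);w=e+[l3*np.sin(b)+o3*np.cos(b),l3*np.cos(b)-o3*np.sin(b)]
    print('elbow',e,'wrist',w,b)
E
```

```text
Traceback (most recent call last):
numpy.linalg.LinAlgError: 1-dimensional array given. Array must be two-dimensional
```

```bash
python3 - <<'E'
from h import *
rows=[];rhs=[];n=0
for rr in(.45,.5,.6,.7):
  for zz in(.1,.2,.3):
    for th in(0,20,40,60):
        q,x,r=tilt(th,1,-90.)
        s=robot.solve_ik((rr,.0545,zz),q)
        if s is None: continue
        n+=1
        if n<3:print(s)
        if abs(s[3])>.05: continue
        a,b,c=s[1],s[1]+s[2],s[1]+s[2]+s[4]
        rows.append([1,np.sin(a),np.cos(a),np.sin(b),np.cos(b),np.sin(c),np.cos(c),0]);rhs.append(rr)
        rows.append([0,np.cos(a),-np.sin(a),np.cos(b),-np.sin(b),np.cos(c),-np.sin(c),1]);rhs.append(zz)
s,res,rk,_=np.linalg.lstsq(np.array(rows),np.array(rhs),rcond=None);print(n,len(rhs),s,res,rk)
a1,l2,o2,l3,o3,L,oL,d=s
for J in([.1987,.6769,1.5169,-.042,2.1688,-1.6071],):
    a,b=J[1],J[1]+J[2];e=np.array([a1+l2*np.sin(a)+o2*np.cos(a),d+l2*np.cos(a)-o2*np.sin(a)]);w=e+[l3*np.sin(b)+o3*np.cos(b),l3*np.cos(b)-o3*np.sin(b)]
    print('elbow',e,'wrist',w,b)
E
```

```text
[ 0.002  -0.2032  2.1979 -0.      1.147   1.5728]
[0.0017 0.0386 2.004  0.0006 1.4481 1.5723]
48 96 [-0.0001  0.4524 -0.      0.6131  0.0424  0.2755  0.      0.2232] [0.] 8
elbow [0.2833 0.5759] wrist [0.7565 0.1837] 2.1938
```

```bash
python3 - <<'E'
from h import *
robot.set_gripper(1.0,20)
o=robot.get_obs();print(round(o['t'],2),o['tcp_pos'],o['ft_force'],o['width'])
robot.movel((.493,.1447,.30),rate=.2)
q,x,r=tilt(70,1,103.5)
tip=np.r_[AX,0]-.007*r+[0,0,.092]; tcp=tip+.006*x
w=np.r_[AX,0]+.13*r+[0,0,.30]
robot.move_pose(w,q)
o=robot.get_obs();print(round(o['t'],2),o['tcp_pos'],o['joint_pos'],o['ft_force'])
robot.movel(tcp-.12*x,rate=.2)
robot.hold(.2)
o=robot.get_obs();pic,d=robot.camera('wrist');save('w_t1',pic);np.savez('w_t1',V=wrist_view(o),d=d,tcp=o['tcp_pos'],q=o['tool_rot']);print(round(o['t'],2),o['tcp_pos'],tcp-.12*x,o['ft_force'])
pic,d=robot.camera('scene');save('s_t1',pic)
E
```

```text
25.69 [0.4906 0.1447 0.1036] [-0.0764 -0.2481 -0.0684] 0.9975389748072708
29.47 [0.6194 0.175  0.3004] [ 0.2046  0.7472  1.0185 -0.0563  2.5961 -1.6293] [-0.6573  0.1547  0.3926]
30.68 [0.5911 0.1683 0.1325] [0.5904 0.1681 0.131 ] [ 0.1493 -0.2329  1.3152]
```

View pics/w_t1.png

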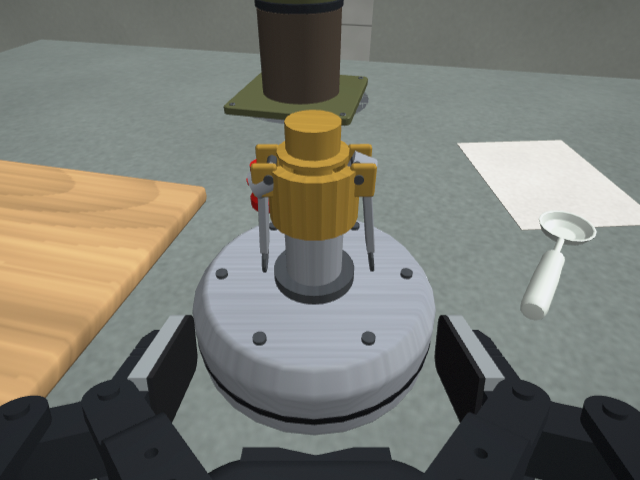

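View pics/s_t1.png

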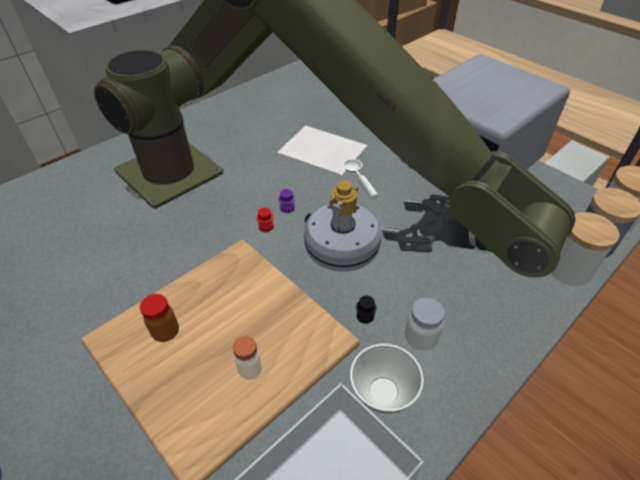

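The wrist view shows the plug upright in the coupler. The left-hand bar (column 264) is nearly vertical and the right-hand one (column 369) is still slightly splayed. The path is clear, so I'll slide in below the hubs and squeeze lightly.

```bash
python3 - <<'E'
from h import *
q,x,r=tilt(70,1,103.5)
tip=np.r_[AX,0]-.007*r+[0,0,.092]; tcp=tip+.006*x
for s,v in((.05,.1),(.02,.05),(0,.03)):
    hit=robot.movel(tcp-s*x,rate=v,threshold=8)
    o=robot.get_obs();print(s,hit,round(o['t'],2),o['tcp_pos']-(tcp-s*x),o['ft_force'])
    if hit:break
pic,d=robot.camera('wrist');save('w_t2',pic)
E
```

```text
0.05 False 31.62 [0.0005 0.0001 0.0004] [ 0.1502 -0.1623 -0.2501]
0.02 False 32.38 [ 0.0001 -0.      0.0001] [-0.3607 -0.0295 -0.1039]
0 False 33.19 [0.0001 0.     0.0001] [-1.2827  0.8966  0.03  ]
```

View pics/w_t2.png

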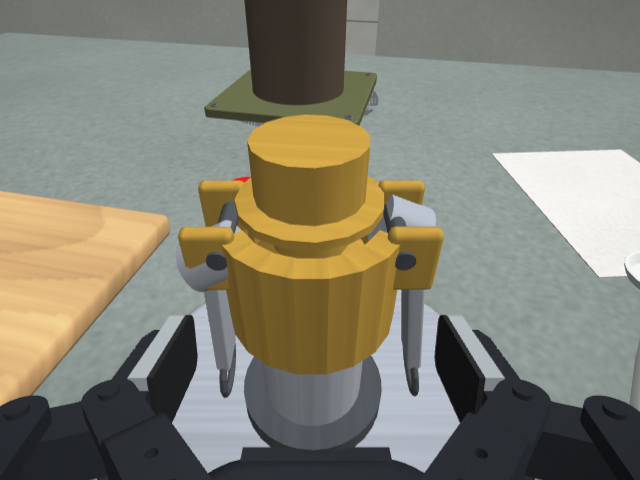

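Clear of the lugs and hubs. Closing lightly, in steps.

```bash
python3 - <<'E'
from h import *
for w in(.9,.84,.8,.77,.74,.71,.68):
    robot.set_gripper(w,20)
    o=robot.get_obs();print(w,round(o['t'],2),o['tcp_pos'],o['ft_force'],round(o['width'],3))
    if o['width']>w+.015:break
o=robot.get_obs();pic,d=robot.camera('wrist');save('w_t3',pic);np.savez('w_t3',V=wrist_view(o),d=d,tcp=o['tcp_pos'],q=o['tool_rot'])
E
```

```text
0.9 33.5 [0.4808 0.1418 0.09  ] [ 0.6185  0.5212 -0.3372] 0.897
0.84 33.73 [0.4808 0.142  0.09  ] [ 0.4606  2.8888 -0.755 ] 0.839
0.8 33.94 [0.481  0.1418 0.09  ] [ 1.7198  0.8499 -0.3251] 0.802
0.77 34.16 [0.4809 0.1417 0.0901] [2.4865 1.5441 0.4923] 0.768
0.74 34.38 [0.4813 0.1408 0.0901] [ 4.9462 -3.3488  0.4179] 0.738
0.71 34.59 [0.4818 0.1408 0.0901] [ 7.0932 -3.3174  0.1391] 0.721
0.68 34.81 [0.4818 0.1408 0.0902] [ 6.349  -3.0779  0.4864] 0.722
```

View pics/w_t3.png

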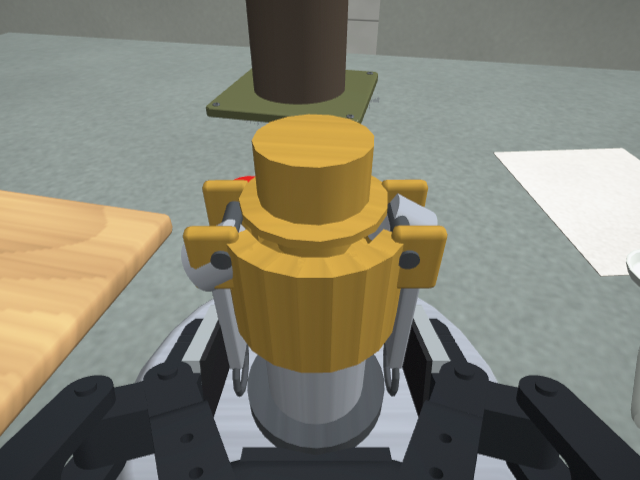

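The fingers stopped hard at 0.72, which is about 63 mm over both bars. Both bars hug the coupler symmetrically, with ends at columns 240 and 392. I'll release, back out and check.

```bash
python3 - <<'E'
from h import *
q,x,r=tilt(70,1,103.5)
tip=np.r_[AX,0]-.007*r+[0,0,.092]; tcp=tip+.006*x
robot.set_gripper(1.0,20)
robot.movel(tcp-.12*x,rate=.1)
robot.hold(.2)
o=robot.get_obs();pic,d=robot.camera('wrist');save('w_f',pic);np.savez('w_f',V=wrist_view(o),d=d,tcp=o['tcp_pos'],q=o['tool_rot']);print(round(o['t'],2),o['ft_force'])
cv2.imwrite('pics/w_fc.png',cv2.resize(cv2.cvtColor(pic,cv2.COLOR_RGB2BGR)[90:320,190:440],None,fx=2.5,fy=2.5,interpolation=cv2.INTER_CUBIC))
pic,d=robot.camera('scene');save('s_f',pic)
E
python3 - <<'E'
from an import *
P,T,f=cloud('w_f')
j=np.radians(103.5);ez=np.array([np.cos(j),np.sin(j)])
Q=(P[...,:2]-AX)@ez
for r in range(195,275,8):
    out=[]
    for a,b in((245,285),(345,385)):
        zz=P[r,a:b,2];rad=(P[r,a:b,:2]-AX)@np.array([np.sin(j),-np.cos(j)])
        m=(zz>.078)&(zz<.14)&(abs(rad)<.02)&(abs(Q[r,a:b])>.027)
        if m.any(): out.append((int(m.sum()),'z %.3f'%np.median(zz[m]),np.round(1000*Q[r,a:b][m].min(),1),np.round(1000*Q[r,a:b][m].max(),1)))
        else: out.append(None)
    print(r,out)
E
```

```text
36.77 [-0.0883 -0.3887 -0.1696]
195 [(9, 'z 0.134', np.float64(-32.0), np.float64(-27.6)), (11, 'z 0.134', np.float64(27.5), np.float64(33.0))]
203 [(7, 'z 0.124', np.float64(-31.0), np.float64(-27.5)), (9, 'z 0.124', np.float64(27.2), np.float64(31.7))]
211 [(7, 'z 0.119', np.float64(-30.9), np.float64(-27.2)), (8, 'z 0.119', np.float64(27.5), np.float64(31.5))]
219 [(8, 'z 0.113', np.float64(-31.4), np.float64(-27.1)), (8, 'z 0.113', np.float64(27.3), np.float64(31.4))]
227 [(7, 'z 0.107', np.float64(-31.2), np.float64(-27.6)), (7, 'z 0.107', np.float64(27.7), np.float64(31.2))]
235 [(7, 'z 0.101', np.float64(-31.1), np.float64(-27.2)), (8, 'z 0.101', np.float64(27.3), np.float64(31.8))]
243 [(7, 'z 0.095', np.float64(-30.8), np.float64(-27.2)), (9, 'z 0.095', np.float64(27.1), np.float64(31.6))]
251 [(6, 'z 0.088', np.float64(-30.8), np.float64(-27.6)), (8, 'z 0.088', np.float64(27.0), np.float64(31.3))]
259 [(4, 'z 0.084', np.float64(-29.6), np.float64(-27.6)), (4, 'z 0.084', np.float64(28.3), np.float64(30.0))]
267 [(4, 'z 0.079', np.float64(-29.7), np.float64(-27.9)), (4, 'z 0.079', np.float64(28.4), np.float64(30.3))]
```

View pics/w_fc.png

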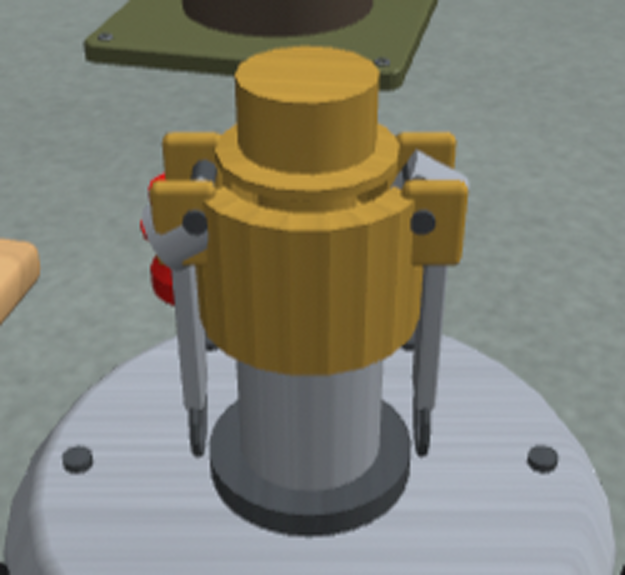

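View pics/s_f.png

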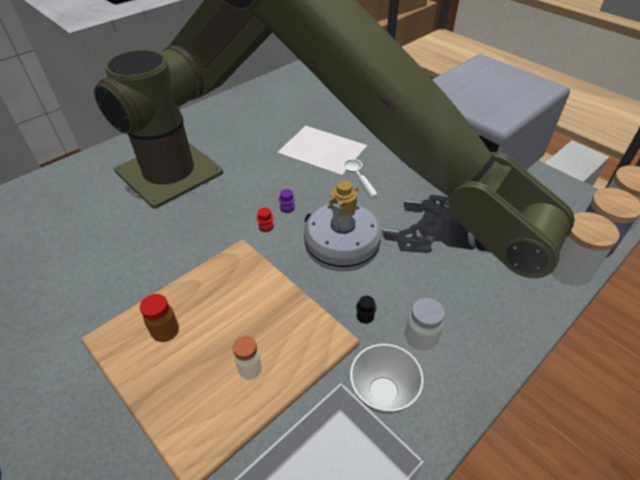

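Both bars are vertical: their outer faces sit at about −31 and +31.5 mm over their whole length, which matches the folded position. The plug is seated, and the other things in view are where they were. Handing in.

```bash
python3 - <<'E'
from h import *
robot.job_done();print('handed in')
E
```

```text
the job is handed in; nothing more can be done
handed in
```

The filling port is closed and I handed the job in at about 37 s; no verdict came back.

- **Plug:** I put the brass plug into the coupler without touching the sides and pressed it down with both arms up. The seal started to slide at about 6–9 N. It then stopped hard at about 16 N, and 0.6 mm more of commanded push did not move it. The stop height matched the expected 25 mm below the pins.
- **Cam arms:** I swung both arms down together with the open fingers, at about 5–8 N in all.
- **First squeeze fell short:** The straight-down squeeze at the 20 N minimum grip was blocked at about 70 mm. The cam hubs stick out past the bars there, which left one arm about 0.1 rad short.
- **Finishing the arms:** I let go, came in tilted below the hubs, and squeezed both bars again at 20 N until they stopped at about 63 mm.
- **Last checks:** With the gripper backed away and open, both bars stand vertical, with outer faces at −31 and +31.5 mm (nominal 31.5 mm). The plug is upright and seated. The other things in view look unmoved in the scene picture. The gold jar is hidden behind the arm, so I could not check it, but the gripper did not go near it.

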